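# Draw the flat lath out of the slotted storage box

### The job

Two long sticks stand out of the slots in the dark wooden storage box: a flat lath and a round dowel. Draw the flat lath out through its slot and lay it flat on the cork mat, wholly on the mat and along its length, without dropping it. Leave the dowel in the box as it is.

Things in the scene. Friction and masses are not known exactly. Their poses are not given: they have to be found in the camera images.
- lath_mid (a point): Centre of the flat wooden lath: 320 long, 30 wide, 10 thick, about 65 g. y runs along it (its -y end sticks out of the box), x across the width, z is its upper face's normal. It leans about 19 degrees through either slot, outer end raised, inner end on the box's floor near the back wall, underside on the sill; its last 120 mm stick out, free below and at both sides.
- dowel_mid (a point): Centre of the round wooden dowel: 320 long, diameter 16, about 45 g, y along it. It leans in the same way through the other slot, 110 mm beside the lath. To be left alone.
- box: Fixed dark box, 230 (x) by 200 (y) by 140 high, origin under its centre, z up. Walls 10, floor 8. The wall at -y has two closed slots at x = -55 and +55, 46 wide, 70 to 115 above the bench. A fixed board roofs the rear half (to 150 high). Drawn along its own leaning length, a stick passes freely and is clear after 215 mm; pulled level while leaning, it catches on the slot's upper edge.
- mat_top (a point): The cork mat fixed on the bench: 140 (x) by 400 (y), 4 thick. The point is the centre of its upper face, y along its length, z up.

How it is judged:
On the way:
1. the lath is drawn out through its slot, clear of the box (y of lath_mid in the frame of box below -0.235 m and height (world z) of lath_mid above 0.04 m), for 0.1 s.
At the end, for the whole second after the job is handed in: The lath lies at rest, flat on the cork mat: its centre within 55 mm across and 45 mm along of the mat's centre and less than 10 mm above the mat, its length within 15 degrees of the mat's length; the dowel's centre is within 30 mm of where it was (x of lath_mid in the frame of mat_top between -0.055 and 0.055 m and y of lath_mid in the frame of mat_top between -0.045 and 0.045 m and z of lath_mid in the frame of mat_top between 0 and 0.01 m and angle between the y axis of lath_mid and the y axis of mat_top, either way round below 0.26 rad and linear speed of lath below 0.02 m/s and distance of dowel_mid from where it was at the start of the episode below 0.03 m); the robot touches nothing.
It fails at once if the lath is dropped (moves faster than 0.9 m/s while the fingers do not hold it) (linear speed of lath above 0.9 m/s and contact force between the fingers and lath below 0.5 N).
It fails at once if the dowel is pulled or pushed by more than 30 mm (distance of dowel_mid from where it was at the start of the episode above 0.03 m).
It also fails if it takes over 42 s, if anything falls off the work surface, if the arm or the gripper's body presses on something with over 40 N, if the wrist force passes 120 N, or if a joint passes its speed limit or range.

### The arm

A 6-joint arm with a two-finger parallel gripper is mounted at the origin on the work surface. World frame = base frame: x ahead of the robot, y to its left, z up, the work surface at z = 0. Lengths are in m, angles in rad, forces in N, time in s.
With the tool pointing down it reaches from about 0.25 to 0.725 m from the base axis. Payload 4 kg.
Tool frame: the origin (TCP) lies between the finger pads; the fingertips stand 11 mm ahead of it and the grasp point (between the pads) lies 8 mm behind it (tcp_to_tips is the z of the fingertips in the tool frame, in m); z points along the fingers, y is the direction in which the jaws open and shut (so a half turn about z gives the same grasp; the last joint's range is limited). The gripper opens to 85 mm and grips with 20 to 120 N. Pads are 22 mm wide; open, the fingers measure 114 mm over their backs; the gripper's body (76 mm by 85 mm) begins 54 mm behind the grasp point. The pads swing forward as they close: fully open they stand 13 mm farther back than shut.
Start: joints at [1.266, 0.241, 0.005, 1.335, 0, 1.571], TCP at [0.15, 0.477, 0.242] pointing down, gripper open.
Joint ranges: [-2.72, 2.72], [-1.05, 1.87], [-1.09, 1.28], [-1.99, 2.15], [-1.42, 1.44], [-3.14, 3.14]. Speed limits (rad/s): [2.79, 2.79, 3.14, 3.14, 3.14, 3.14].

### API

Orientations are given as a unit quaternion [x, y, z, w].
In Python, from workcell import * gives the robot as it stands.
- The arm moves only by the tool move_arm, never from a script. Its argument "moves" is a list that holds one entry, the list of rows, each a list of 7 numbers: the shift along the world's x, y, z in units of 500 mm (1.0 is 500 mm), then the turn, a rotation vector about the world's x, y, z in units of 30 degrees (1.0 is 30 degrees), then the closure, from -1 (fully open) to 1 (shut), so that 0 is half open. A call has 1 to 8 rows; each row shifts and turns the pose as measured when the row begins; what a row does not reach is not made up. A row lasts 1/12 s, in which the tool goes at most 41.7 mm and 7.16 degrees, less where a joint would pass 70% of its speed; a pose out of reach is approached as far as the arm can. A call with a number of a shift or a turn outside -1 to 1 is refused whole. A call with a gripper value outside its range is refused whole. The fingers move at their own pace and stop on an object; the grip force is fixed at half the most. Time passes only in rows, so rows that do not move let the fingers close. It gives the time, the measured TCP pose, the force and the opening at its end, in the units of the state.
- get_obs(): the state, without advancing time (a new reading comes with each control period).
- camera(name): name is "side" or "top" or "wrist"; returns a dict with "pixels" (480x640x3 uint8, red, green, blue), "range_z" (480x640 float32, m along the optical axis (not along the pixel's ray), 0 where there is no reading), "fx", "fy", "cx", "cy" (pixels), "extrinsics" (4x4, takes a point from camera to world coordinates). Camera axes: x right, y down, z forward; pixel columns grow to the right and rows downward; lengths in m; the calibration is good to about 2 mm. A picture is of the moment at which its call begins.
- job_done(): hands the job in, once; it reports no verdict.
The state is a dict: "clock": time; "joint_pos": joint angles; "joint_vel": joint speeds; "tau": joint torques, N m; "eef_pos": TCP position; "tool_rot": TCP orientation; "ft_force": force on the tool from outside, world axes, zero at the start; "ft_torque": the same for the moment, N m; "grip_width": finger opening in m.
Only numpy, scipy, OpenCV 4.12 (cv2) and the standard library are available. Lean on these libraries where they do the work, as an engineer would, in place of code of your own. Each camera call takes 0.05 s, during which the arm holds its last target.

## Working session

There is one attempt and no reset: what is moved stays moved. The work goes in short steps, Python scripts to look and compute and a tool call to move; the robot and the scene stay as the last step left them, time stands still between calls to the robot, and variables do not carry over. Pictures are saved under pics/ and viewed, and the job is handed in when it is done.

Besides the shell and the picture viewer there is one more tool, called after "Emit:" as name([rows], argument=value, ...), one row to a line, values as JSON. move_arm: Moves the arm, as the interface text tells. Shifts and turns lie within -1 to 1; 1 stands for 500 mm of shift or 30 degrees of turn. Its arguments: {"type":"object","properties":{"moves":{"type":"array","items":{"type":"array","items":{"type":"array","items":{"type":"number"}}}}},"required":["moves"]}

```bash
mkdir -p pics; ls; python3 - <<'E'
from workcell import *
import cv2,numpy as np
o=get_obs();print(o)
for n in ["side","top"]:
    c=camera(n);cv2.imwrite(f"pics/{n}0.png",c["pixels"][:,:,::-1])
    np.savez(f"{n}0.npz",**c)
    print(n,c["fx"],c["fy"],c["cx"],c["cy"],np.round(c["extrinsics"],4).tolist())
E
```

```text
pics
{'clock': 0.0, 'joint_pos': array([ 1.26603613e+00,  2.41412135e-01,  3.69431376e-03,  1.33521956e+00,
       -4.00357080e-05,  1.57081028e+00]), 'joint_vel': array([ 0.00027324,  0.00084548,  0.00032202, -0.00136454,  0.00032612,
        0.00056347]), 'tau': array([ 3.89556917e-04, -3.72321939e+01,  2.52405596e+01,  1.70991820e-02,
        5.65874200e-05,  4.21490384e-06]), 'eef_pos': array([0.14985391, 0.47635361, 0.24140196]), 'tool_rot': array([ 1.51797869e-01,  9.88410978e-01, -1.06116083e-03, -1.42702993e-04]), 'ft_force': array([0.16409239, 0.69625398, 0.45844344]), 'ft_torque': array([ 0.04462566, -0.04201953, -0.0004655 ]), 'grip_width': 0.0855860552261692}
side 551.5145102505033 551.5145102505033 320.3428708608472 240.03347219550645 [[0.6896, -0.5833, 0.4292, 0.1469], [-0.7242, -0.5583, 0.4048, -0.3503], [0.0035, -0.59, -0.8074, 0.8363], [0.0, 0.0, 0.0, 1.0]]
top 539.3470943138469 539.3470943138469 321.2082363611099 247.65098938952409 [[-0.0078, -0.9955, 0.0946, 0.4503], [-1.0, 0.0083, 0.0047, 0.0285], [-0.0055, -0.0946, -0.9955, 1.0823], [0.0, 0.0, 0.0, 1.0]]
```

View pics/side0.png

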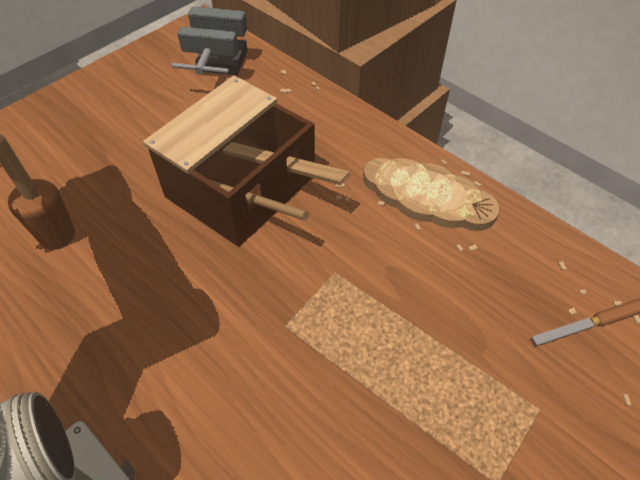

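View pics/top0.png

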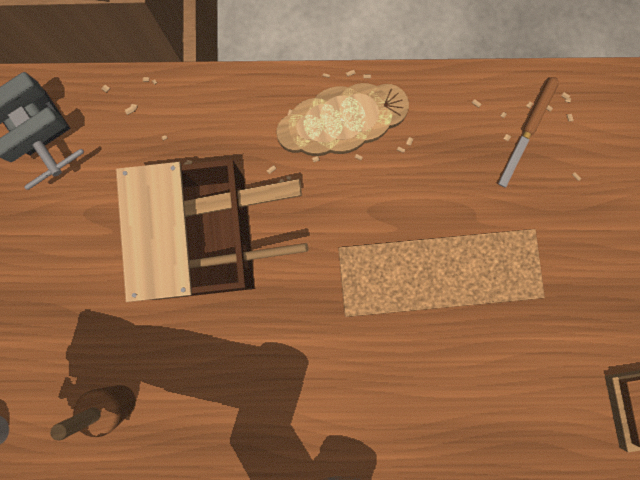

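The lath is the upper stick in the top view: its outer end is at about (300,188) and it passes the slot at about (238,199). The dowel end is at about (307,248). The mat corners are at about (340,248), (535,230), (543,298) and (346,316). I'll enlarge for exact points.

```bash
python3 - <<'E'
import cv2,numpy as np
c=np.load("top0.npz");p=c["pixels"][:,:,::-1]
cv2.imwrite("pics/topc.png",cv2.resize(p[140:310,110:320],None,fx=3.5,fy=3.5,interpolation=cv2.INTER_CUBIC))
c=np.load("side0.npz");p=c["pixels"][:,:,::-1]
cv2.imwrite("pics/sidec.png",cv2.resize(p[75:245,145:360],None,fx=3.5,fy=3.5,interpolation=cv2.INTER_CUBIC))
E
```

```text
(no output)
```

View pics/topc.png

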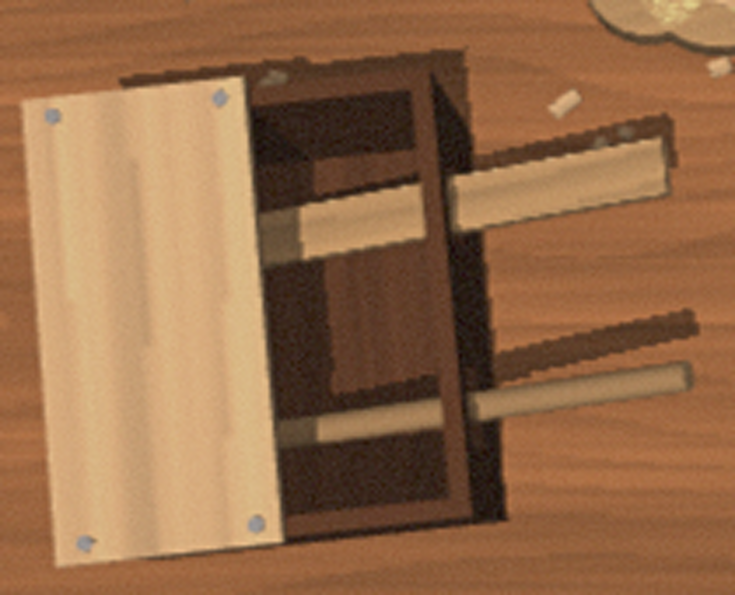

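View pics/sidec.png

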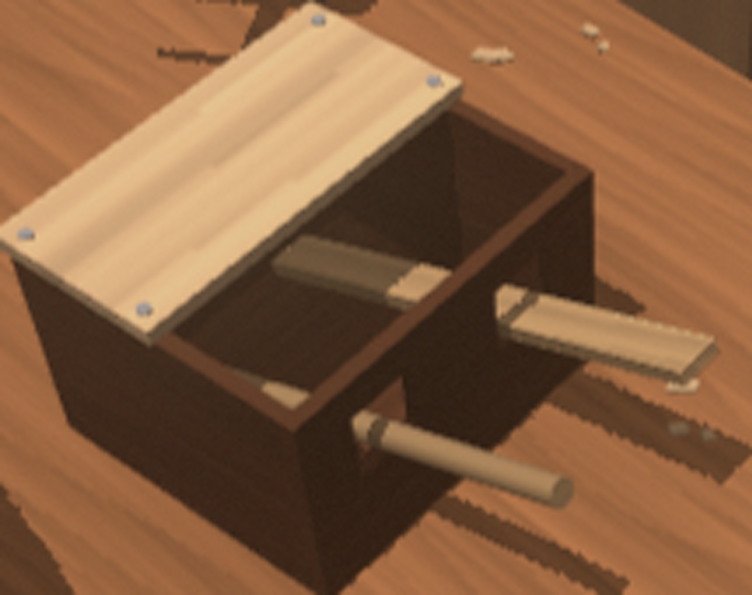

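The crops show the lath's upper face outside the wall between crop pixels (450,178), (667,138), (668,195) and (455,232). I'll fit it with depth, along with the mat corners and the box.

```bash
cat > h.py <<'E'
import numpy as np,cv2
def cloud(c):
    d=c["range_z"];v,u=np.mgrid[0:480,0:640]
    P=np.stack([(u-c["cx"])/c["fx"]*d,(v-c["cy"])/c["fy"]*d,d],-1)
    E=c["extrinsics"];return P@E[:3,:3].T+E[:3,3]
def mask(poly):
    m=np.zeros((480,640),np.uint8);cv2.fillPoly(m,[np.round(np.array(poly)).astype(np.int32)],1);return m>0
def atz(c,u,v,z):
    E=c["extrinsics"];r=E[:3,:3]@np.array([(u-c["cx"])/c["fx"],(v-c["cy"])/c["fy"],1]);t=(z-E[2,3])/r[2];return E[:3,3]+t*r
def plane(P):
    m=np.median(P,0);P=P[np.linalg.norm(P-m,axis=1)<.15];m=P.mean(0);u,s,vt=np.linalg.svd(P-m,full_matrices=False);n=vt[2]*np.sign(vt[2][2]);return m,n,vt[0],s[2]/np.sqrt(len(P))
E
python3 - <<'E'
from h import *
t=np.load("top0.npz");s=np.load("side0.npz")
cl=cloud(t);cs=cloud(s)
f=lambda x,y:(110+x/3.5,140+y/3.5)
g=lambda x,y:(145+x/3.5,75+y/3.5)
for nm,c,C,poly in [("top",t,cl,[f(470,182),f(655,148),f(655,188),f(472,222)]),("side",s,cs,[g(545,300),g(700,340),g(680,365),g(520,322)])]:
    m=mask(poly)&(c["range_z"]>0);P=C[m];print(nm,len(P),P[:,2].min(),P[:,2].max());mm,n,a,r=plane(P);print(mm,n,a,r, np.degrees(np.arcsin(a[2])))
    # intersect corner rays
    q=[f(667,138),f(668,195),f(455,232),f(450,178)] if nm=="top" else [g(718,337),g(685,374),g(505,322),g(540,290)]
    E=c["extrinsics"]
    for u,v in q:
        r=E[:3,:3]@np.array([(u-c["cx"])/c["fx"],(v-c["cy"])/c["fy"],1]);k=((mm-E[:3,3])@n)/(r@n);print("  ",np.round(E[:3,3]+k*r,4))
print("mat");
for u,v in [(340,248),(535,230),(543,298),(346,316)]: print(atz(t,u,v,.004))
for u,v in [(336,275),(539,409),(500,478),(288,325)]: print(atz(s,u,v,.004))
m=mask([(350,255),(530,240),(535,292),(352,308)])&(t["range_z"]>0);print("mat z",np.median(cl[m],0))
print("boxtop front edge z.14")
for q in [(430,75),(470,518),(462,50),(506,520)]: print(atz(t,*f(*q),.14))
# roof
for q in [(23,102),(243,76),(284,542),(57,566)]: print("roof",atz(t,*f(*q),.15))
# dowel
m=mask([f(490,395),f(675,368),f(675,385),f(490,412)])&(t["range_z"]>0);print("dowel",np.median(cl[m],0),[atz(t,*f(*q),z) for q,z in [((688,376),.12),((475,405),.08)]])
E
```

```text
top 671 0.08043127642134196 0.12380270084298095
[0.64591685 0.12512914 0.10303093] [-0.03042293  0.3313444   0.94301927] [-0.09299851  0.93842514 -0.33273042] 0.0015812137039820445 -19.434585150036146
   [0.6657 0.0694 0.1232]
   [0.636  0.0691 0.1224]
   [0.6249 0.1853 0.0812]
   [0.6543 0.1882 0.0811]
side 421 0.08174082456147547 0.12351451444729267
[0.64987387 0.12670329 0.10390125] [-0.01863506  0.33543021  0.94188073] [-0.09306046  0.93737295 -0.33566606] 0.0010387820638679361 -19.613045984272453
   [0.6707 0.0726 0.1236]
   [0.6397 0.0669 0.125 ]
   [0.6304 0.1869 0.0821]
   [0.6608 0.1908 0.0813]
mat
[ 0.55180524 -0.0040843   0.004     ]
[ 0.58488019 -0.39640221  0.004     ]
[ 0.44869527 -0.4061002   0.004     ]
[ 0.41620283 -0.0144795   0.004     ]
[ 0.55265392 -0.00649751  0.004     ]
[ 0.58879433 -0.39522454  0.004     ]
[ 0.46242883 -0.40670686  0.004     ]
[ 0.4237793  -0.01558022  0.004     ]
mat z [ 0.49845162 -0.20656009  0.00201282]
boxtop front edge z.14
[0.69570069 0.1893846  0.14      ]
[0.47032617 0.16770251 0.14      ]
[0.70856285 0.17314167 0.14      ]
[0.46918993 0.14974781 0.14      ]
roof [0.68110854 0.39294907 0.15      ]
roof [0.69345465 0.28210039 0.15      ]
roof [0.45904598 0.25786938 0.15      ]
roof [0.4481505  0.36961929 0.15      ]
dowel [0.53658046 0.11493123 0.10830594] [array([0.54241429, 0.05932491, 0.12      ]), array([0.53166247, 0.17423913, 0.08      ])]
```

Emit:
move_arm([
  [[0.062,-0.047,0,0,0,-0.14,-1],[0.062,-0.047,0,0,0,-0.14,-1],[0.062,-0.047,0,0,0,-0.14,-1],[0.062,-0.047,0,0,0,-0.14,-1],[0.062,-0.047,0,0,0,-0.14,-1],[0.062,-0.047,0,0,0,-0.14,-1],[0.062,-0.047,0,0,0,-0.14,-1],[0.062,-0.047,0,0,0,-0.14,-1]],
])

```text
clock: 0.77
eef_pos: [0.3982, 0.2833, 0.2375]
tool_rot: [0.434, 0.901, -0.003, -0.003]
ft_force: [-0.6, 1.6, -0.0]
grip_width: 0.0858
```

```bash
python3 - <<'E'
from h import *
t=np.load("top0.npz");cl=cloud(t)
m=mask([(270,90),(415,90),(415,155),(270,155)])
P=cl[m];print(np.percentile(P[:,2],[50,90,95,99,100]))
h=P[P[:,2]>.02];print(h[:,0].min(),h[:,1].max(),h[:,1].min()) if len(h) else 0
E
```

```text
[0.02072253 0.02425669 0.02502704 0.02682686 1.08234433]
0.4502972683897779 0.12104424949660407 -0.14474946316977846
```

Emit:
move_arm([
  [[0.064,-0.045,0,0,0,-0.14,-0.4],[0.064,-0.045,0,0,0,-0.14,-0.4],[0.064,-0.045,0,0,0,-0.14,-0.4],[0.064,-0.045,0,0,0,-0.14,-0.4],[0.064,-0.045,0,0,0,-0.14,-0.4],[0.064,-0.045,0,0,0,-0.14,-0.4],[0.064,-0.045,0,0,0,-0.14,-0.4],[0.064,-0.045,0,0,0,-0.14,-0.4]],
])

```text
clock: 1.43
eef_pos: [0.6627, 0.0899, 0.2335]
tool_rot: [0.688, 0.726, -0.004, -0.007]
ft_force: [1.0, 1.2, 0.8]
grip_width: 0.0598
```

Emit:
move_arm([
  [[0,0,0,-0.16,-0.016,0,-0.4],[0,0,0,-0.16,-0.016,0,-0.4],[0,0,0,-0.16,-0.016,0,-0.4],[0,0,0,-0.16,-0.016,0,-0.4],[0,0,0,0,0,0,-0.4]],
])

```text
clock: 1.85
eef_pos: [0.6697, 0.0748, 0.2234]
tool_rot: [0.687, 0.706, -0.122, 0.125]
ft_force: [0.2, -0.2, -0.8]
grip_width: 0.0598
```

```bash
cat > st.py <<'E'
from workcell import *
from h import *
from scipy.spatial.transform import Rotation as R
import sys
o=get_obs();M=R.from_quat(o["tool_rot"]).as_matrix();print(o["clock"],np.round(o["eef_pos"],4),o["grip_width"],"F",np.round(o["ft_force"],1));print("xyz cols\n",np.round(M,3)); print("q",np.round(o["joint_pos"],2))
for n in sys.argv[2:]:
    c=camera(n);np.savez(f"{n}_{sys.argv[1]}.npz",**c);cv2.imwrite(f"pics/{n}_{sys.argv[1]}.png",c["pixels"][:,:,::-1])
E
python3 st.py 1 wrist side
```

```text
1.85 [0.6697 0.0748 0.2234] 0.059763389961541 F [ 0.2 -0.2 -0.8]
xyz cols
 [[-0.026  1.     0.009]
 [ 0.939  0.027 -0.344]
 [-0.344 -0.    -0.939]]
q [ 0.26  0.67  0.58  1.56 -0.34  1.82]
```

View pics/wrist_1.png

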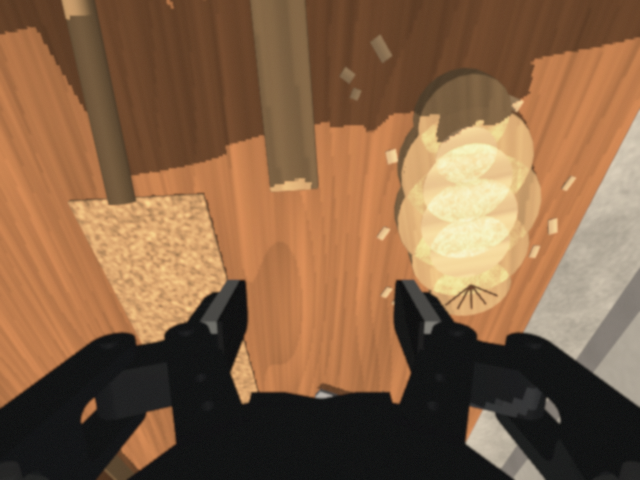

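View pics/side_1.png

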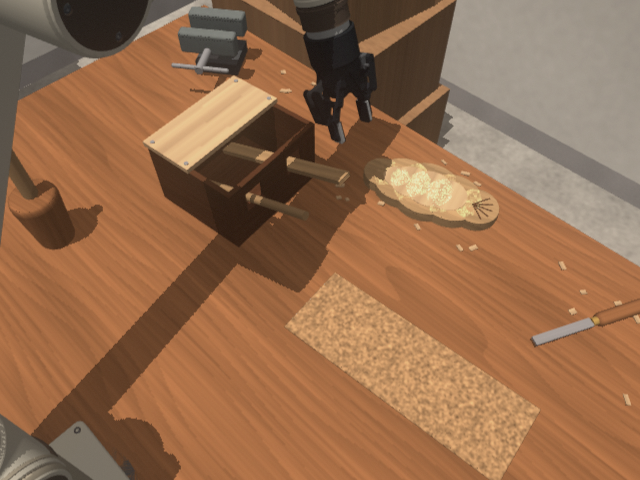

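The wrist view shows the lath end between (270,190) and (317,185) and its edges at the image top at x≈251 and 305. The fingers are farther out and clear of everything. I'll measure the lath from this view as a check on the earlier fit.

```bash
python3 - <<'E'
from h import *
c=np.load("wrist_1.npz");C=cloud(c)
m=mask([(262,20),(298,20),(308,170),(278,172)])&(c["range_z"]>0)
mm,n,a,r=plane(C[m]);print(m.sum(),mm,n,a,r)
E=c["extrinsics"]
for u,v in [(270,181),(313,178),(251,2),(304,2)]:
    k=E[:3,:3]@np.array([(u-c["cx"])/c["fx"],(v-c["cy"])/c["fy"],1]);k=E[:3,3]+k*((mm-E[:3,3])@n)/(k@n);print(np.round(k,4))
E
```

```text
5169 [0.64704972 0.12398915 0.10705736] [-0.0309722   0.3336055   0.94220385] [ 0.0955402  -0.93735171  0.33502812] 0.0006995608999077538
[0.6371 0.0767 0.1235]
[0.6634 0.0794 0.1234]
[0.6277 0.1679 0.0909]
[0.6565 0.1687 0.0915]
```

Emit:
move_arm([
  [[-0.015,0.033,-0.036,0,0,0.044,-0.4],[-0.015,0.033,-0.036,0,0,0.044,-0.4],[-0.015,0.033,-0.036,0,0,0.044,-0.4],[0,0,0,0,0,0,-0.4],[0,0,0,0,0,0,-0.4]],
])

```text
clock: 2.37
eef_pos: [0.6485, 0.1195, 0.1725]
tool_rot: [0.665, 0.727, -0.111, 0.127]
ft_force: [0.6, 0.6, 0.7]
grip_width: 0.0601
```

```bash
python3 st.py 2
```

```text
2.3667 [0.6485 0.1195 0.1725] 0.060115027355596394 F [0.6 0.6 0.7]
xyz cols
 [[-0.082  0.996  0.037]
 [ 0.939  0.09  -0.331]
 [-0.333  0.008 -0.943]]
q [ 0.33  0.65  0.41  1.41 -0.33  1.82]
```

Emit:
move_arm([
  [[0.001,-0.008,-0.031,0,0,0,-0.4],[0.001,-0.008,-0.031,0,0,0,-0.4],[0.001,-0.008,-0.031,0,0,0,-0.4],[0.001,-0.008,-0.028,0,0,0,-0.4],[0,0,0,0,0,0,-0.4],[0,0,0,0,0,0,-0.4]],
])

```text
clock: 2.87
eef_pos: [0.6563, 0.0968, 0.12]
tool_rot: [0.67, 0.723, -0.104, 0.129]
ft_force: [-0.1, 1.2, -0.5]
grip_width: 0.0598
```

```bash
python3 st.py 3 wrist side top
```

```text
2.8667 [0.6563 0.0968 0.12  ] 0.05979126328524419 F [-0.1  1.2 -0.5]
xyz cols
 [[-0.068  0.997  0.047]
 [ 0.943  0.08  -0.324]
 [-0.326  0.023 -0.945]]
q [ 0.29  0.67  0.31  1.26 -0.33  1.79]
```

View pics/wrist_3.png

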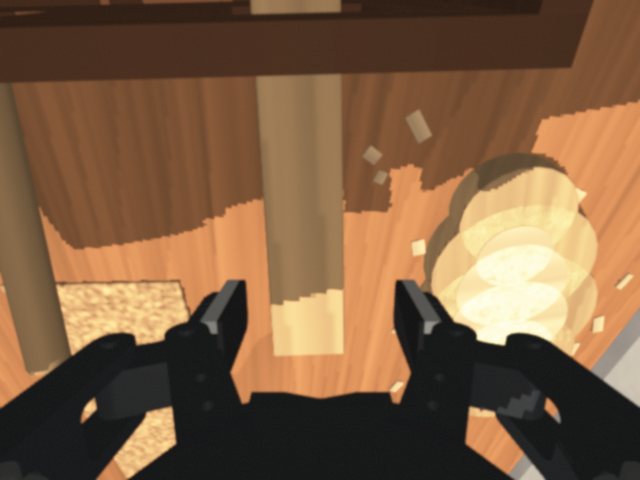

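View pics/side_3.png

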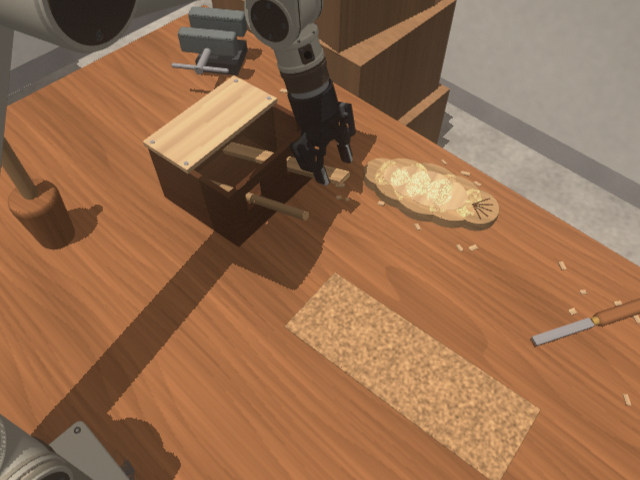

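The wrist view shows the lath between the fingers, edges at columns 272 and 343 against a finger centre near 320, with its end at row 355. The tool is about 6 mm too far in +x, short of the target in y, and 10 mm high, so I'll correct that.

Emit:
move_arm([
  [[-0.013,0.014,-0.018,0,0,0.03,-0.4],[0,0,0,0,0,0,-0.4],[0,0,0,0,0,0,-0.4]],
])

```text
clock: 3.27
eef_pos: [0.6523, 0.1053, 0.1153]
tool_rot: [0.665, 0.729, -0.1, 0.132]
ft_force: [0.6, 0.8, 0.9]
grip_width: 0.0601
```

```bash
python3 st.py 4 wrist
```

```text
3.2667 [0.6523 0.1053 0.1153] 0.06006034824883685 F [0.6 0.8 0.9]
xyz cols
 [[-0.082  0.995  0.06 ]
 [ 0.942  0.097 -0.321]
 [-0.325  0.03  -0.945]]
q [ 0.3   0.66  0.28  1.23 -0.33  1.79]
```

View pics/wrist_4.png

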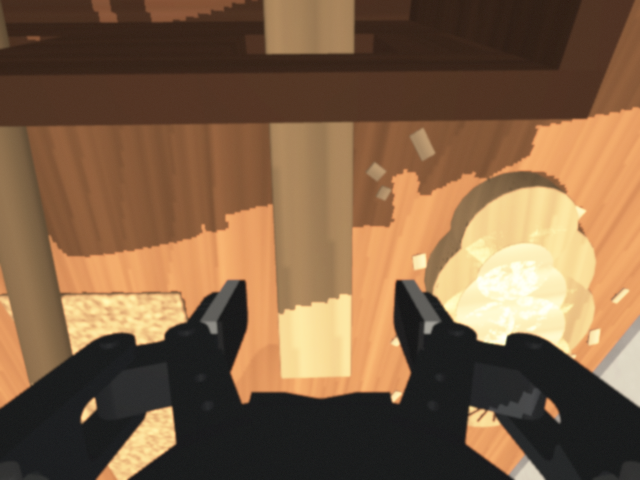

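Emit:
move_arm([
  [[-0.004,-0.002,-0.012,0,0,0,-0.4],[0,0,0,0,0,0,-0.4],[0,0,0,0,0,0,0],[0,0,0,0,0,0,1],[0,0,0,0,0,0,1],[0,0,0,0,0,0,1],[0,0,0,0,0,0,1],[0,0,0,0,0,0,1]],
])

```text
clock: 3.98
eef_pos: [0.6515, 0.1046, 0.1107]
tool_rot: [0.665, 0.728, -0.098, 0.132]
ft_force: [-0.2, 0.1, -0.3]
grip_width: 0.0284
```

```bash
python3 st.py 5 wrist side
```

```text
3.9833 [0.6515 0.1046 0.1107] 0.028384080869729333 F [-0.2  0.1 -0.3]
xyz cols
 [[-0.081  0.995  0.062]
 [ 0.943  0.096 -0.319]
 [-0.324  0.033 -0.946]]
q [ 0.3   0.66  0.27  1.22 -0.33  1.79]
```

View pics/wrist_5.png

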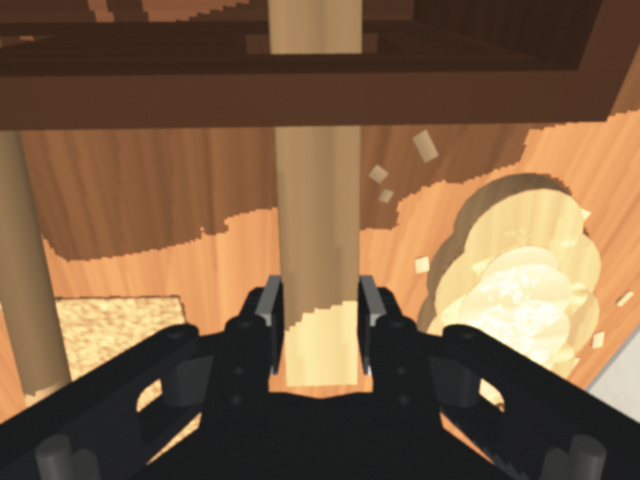

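```bash
python3 - <<'E'
import cv2
p=cv2.imread("pics/side_5.png");cv2.imwrite("pics/side_5c.png",cv2.resize(p[60:240,200:400],None,fx=3.3,fy=3.3,interpolation=cv2.INTER_CUBIC))
E
```

```text
(no output)
```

View pics/side_5c.png

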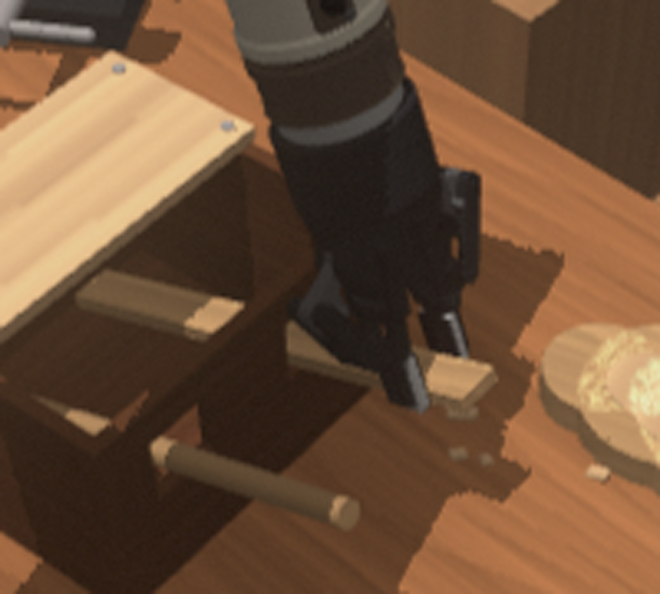

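The grip holds at an opening of 28 mm, and the pads sit on both edges of the lath about 35 mm from its end. Next I'll draw it along its axis, starting slowly.

Emit:
move_arm([
  [[0.002,-0.019,0.0067,0,0,0,1],[0.002,-0.019,0.0067,0,0,0,1],[0.002,-0.019,0.0067,0,0,0,1],[0.002,-0.019,0.0067,0,0,0,1],[0,0,0,0,0,0,1]],
])

```text
clock: 4.5
eef_pos: [0.6559, 0.0631, 0.1255]
tool_rot: [0.665, 0.729, -0.098, 0.132]
ft_force: [-0.4, 0.1, 0.3]
grip_width: 0.0283
```

```bash
python3 st.py 6 wrist
```

```text
4.5 [0.6559 0.0631 0.1255] 0.028264055124740946 F [-0.4  0.1  0.3]
xyz cols
 [[-0.081  0.995  0.062]
 [ 0.943  0.097 -0.319]
 [-0.324  0.033 -0.946]]
q [ 0.24  0.63  0.26  1.21 -0.33  1.72]
```

View pics/wrist_6.png

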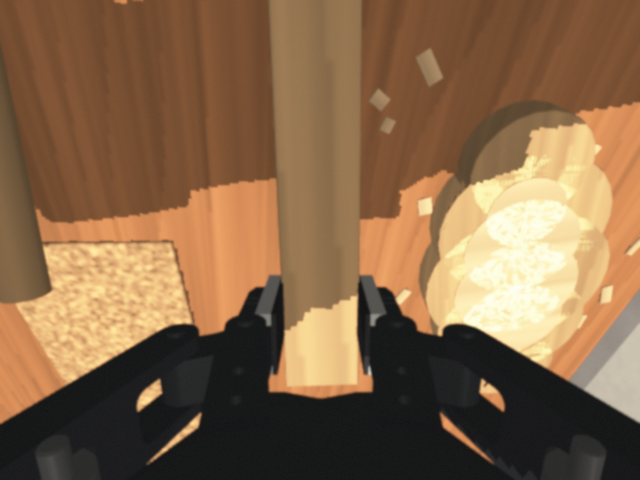

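The end is still at row 385 between the pads, so it hasn't slipped. Continuing the draw.

Emit:
move_arm([
  [[0.003,-0.028,0.01,0,0,0,1],[0.003,-0.028,0.01,0,0,0,1],[0.003,-0.028,0.01,0,0,0,1],[0.003,-0.028,0.01,0,0,0,1],[0.003,-0.028,0.01,0,0,0,1],[0.003,-0.028,0.01,0,0,0,1],[0.003,-0.028,0.01,0,0,0,1],[0,0,0,0,0,0,1]],
])

```text
clock: 5.22
eef_pos: [0.6662, -0.0462, 0.1641]
tool_rot: [0.665, 0.728, -0.099, 0.133]
ft_force: [0.5, -0.7, -0.2]
grip_width: 0.0281
```

```bash
python3 st.py 7 side
```

```text
5.2167 [ 0.6662 -0.0462  0.1641] 0.028124928992715122 F [ 0.5 -0.7 -0.2]
xyz cols
 [[-0.079  0.995  0.062]
 [ 0.942  0.095 -0.321]
 [-0.325  0.033 -0.945]]
q [ 0.07  0.58  0.27  1.22 -0.33  1.55]
```

View pics/side_7.png

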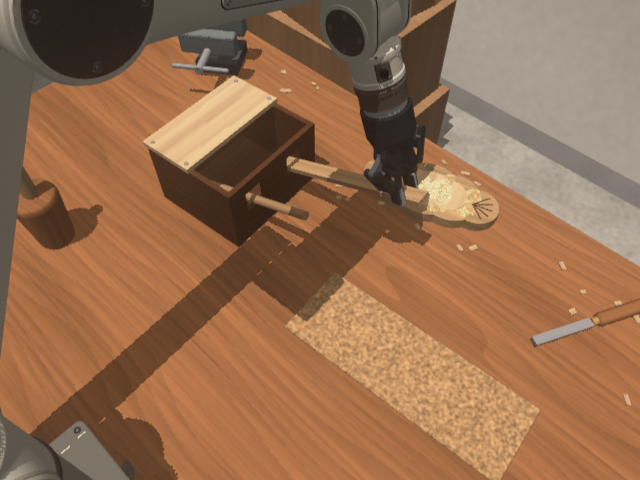

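Emit:
move_arm([
  [[0.003,-0.028,0.01,0,0,0,1],[0.003,-0.028,0.01,0,0,0,1],[0.003,-0.028,0.01,0,0,0,1],[0.003,-0.028,0.01,0,0,0,1],[0.003,-0.028,0.01,0,0,0,1],[0.003,-0.028,0.01,0,0,0,1],[0,-0.02,0.01,0,0,0,1],[0,0,0,0,0,0,1]],
])

```text
clock: 5.93
eef_pos: [0.6743, -0.1463, 0.2]
tool_rot: [0.665, 0.729, -0.099, 0.131]
ft_force: [0.3, 0.3, -0.6]
grip_width: 0.0282
```

```bash
python3 st.py 8 side wrist
```

```text
5.9333 [ 0.6743 -0.1463  0.2   ] 0.028213845869377214 F [ 0.3  0.3 -0.6]
xyz cols
 [[-0.082  0.995  0.059]
 [ 0.943  0.097 -0.319]
 [-0.323  0.029 -0.946]]
q [-0.08  0.57  0.35  1.26 -0.32  1.38]
```

View pics/side_8.png

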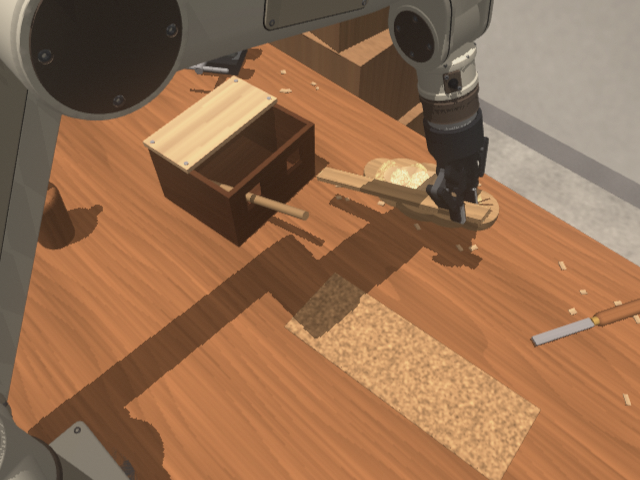

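View pics/wrist_8.png

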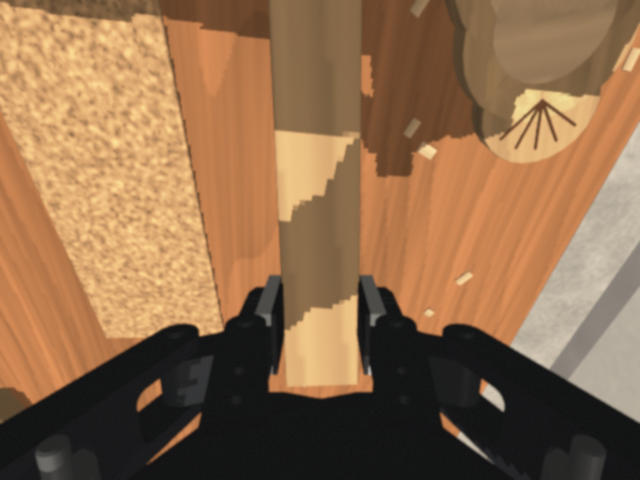

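The lath is clear of the box: its far end is at about (318,175), in front of the slot. The dowel hasn't moved. Next I'll measure the lath in the tool frame to level it exactly.

```bash
cat > lt.py <<'E'
import sys
from h import *
from workcell import *
from scipy.spatial.transform import Rotation as R
k=sys.argv[1]
o=get_obs();M=R.from_quat(o["tool_rot"]).as_matrix();p=o["eef_pos"]
c=np.load(f"wrist_{k}.npz");C=cloud(c)
m=mask([(280,5),(353,5),(350,265),(290,265)])&(c["range_z"]>0)
mm,n,a,r=plane(C[m]);E=c["extrinsics"]
def q(u,v):
    k=E[:3,:3]@np.array([(u-c["cx"])/c["fx"],(v-c["cy"])/c["fy"],1]);return E[:3,3]+k*((mm-E[:3,3])@n)/(k@n)
L=[q(271,2),q(283,275)];Rr=[q(362,2),q(358,275)];e=q(322,386)
ax=(L[0]-L[1]+Rr[0]-Rr[1]);ax/=np.linalg.norm(ax)
print("n",n,"axis",ax,"end",e,"widths",[np.linalg.norm(L[i]-Rr[i]) for i in (0,1)],"rms",r)
print("in tool: n",M.T@n,"ax",M.T@ax,"end",M.T@(e-p))
yw=ax-0;y=np.array([-.085,.996,0]);z=np.array([0,0,1.]);x=np.cross(y,z)
Lm=np.stack([np.cross(ax,n),ax,n],1);T=np.stack([x,y,z],1)
rv=R.from_matrix(T@Lm.T).as_rotvec();print("rotvec units of 30deg",rv/np.radians(30))
mid=e+.16*ax-.005*n;print("mid",mid)
D=R.from_rotvec(rv).as_matrix()
tgt=np.array([.503,-.206,.009])
print("final TCP",tgt-D@(mid-p), "delta",tgt-D@(mid-p)-p)
E
python3 lt.py 8
```

```text
n [-0.030386    0.3348561   0.94177921] axis [-0.09649421  0.93683069 -0.33620995] end [ 0.67613787 -0.17749952  0.21399985] widths [np.float64(0.028872779156388223), np.float64(0.02844214381784645)] rms 0.0006504807160552672
in tool: n [ 0.01535205  0.02849746 -0.99947597] ax [ 0.99979843 -0.01337263  0.01497572] end [-0.03652647 -0.00063165 -0.00380583]
rotvec units of 30deg [ 0.65271743  0.053707   -0.03176444]
mid [ 0.66085073 -0.02928089  0.15549736]
final TCP [ 0.5147045  -0.32888214  0.01077492] delta [-0.15920974 -0.18468302 -0.18788854]
```

Emit:
move_arm([
  [[0,-0.01,0,0.163,0.013,0.01,1],[0,-0.01,0,0.163,0.013,0,1],[-0.01,-0.02,0,0.163,0.013,0,1],[-0.03,-0.03,0,0.163,0.013,0,1],[-0.04,-0.04,0,0,0,0,1],[-0.04,-0.04,0,0,0,0,1],[-0.04,-0.04,0,0,0,0,1],[0,0,0,0,0,0,1]],
])

```text
clock: 6.7
eef_pos: [0.5918, -0.2311, 0.1937]
tool_rot: [0.667, 0.745, 0.024, -0.003]
ft_force: [0.7, 0.5, -0.5]
grip_width: 0.0284
```

```bash
python3 st.py 9 side wrist; python3 lt.py 9
```

```text
6.7 [ 0.5918 -0.2311  0.1937] 0.02839726582318391 F [ 0.7  0.5 -0.5]
xyz cols
 [[-0.111  0.993  0.028]
 [ 0.993  0.109  0.041]
 [ 0.037  0.032 -0.999]]
q [-0.39  0.53  0.3   1.33  0.05  1.07]
n [-0.00217035 -0.02383934  0.99971345] axis [-0.1253754   0.99183387  0.02337926] end [ 0.59629284 -0.26397743  0.19589894] widths [np.float64(0.02887888309112468), np.float64(0.028437969119774646)] rms 0.0006451071652276467
in tool: n [ 0.0151589   0.03034221 -0.99942461] ax [ 0.99981513 -0.01228422  0.01479188] end [-0.03559127 -0.00224999 -0.00353142]
rotvec units of 30deg [-0.04544386  0.00506799 -0.0774326 ]
mid [ 0.57624363 -0.10516482  0.19464105]
final TCP [ 0.51634472 -0.32970401  0.01107841] delta [-0.07824557 -0.10146272 -0.18274657]
```

View pics/wrist_9.png

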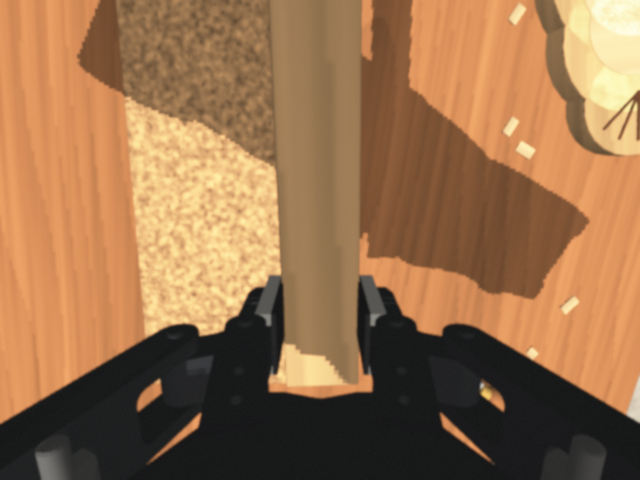

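Emit:
move_arm([
  [[-0.026,-0.034,-0.04,-0.02,0,-0.025,1],[-0.026,-0.034,-0.04,-0.02,0,-0.025,1],[-0.026,-0.034,-0.04,0,0,-0.025,1],[-0.026,-0.034,-0.04,0,0,0,1],[-0.026,-0.034,-0.04,0,0,0,1],[-0.02,-0.03,-0.03,0,0,0,1],[0,0,0,0,0,0,1],[0,0,0,0,0,0,1]],
])

```text
clock: 7.47
eef_pos: [0.5283, -0.3184, 0.0754]
tool_rot: [0.672, 0.74, 0.022, 0.008]
ft_force: [0.5, -0.3, 0.4]
grip_width: 0.0285
```

```bash
python3 st.py 10 side wrist; python3 lt.py 10
```

```text
7.4667 [ 0.5283 -0.3184  0.0754] 0.02848869712876354 F [ 0.5 -0.3  0.4]
xyz cols
 [[-0.096  0.995  0.042]
 [ 0.995  0.095  0.022]
 [ 0.018  0.044 -0.999]]
q [-0.56  0.57  0.04  1.02  0.04  0.91]
n [-0.01461518 -0.00454615  0.99988286] axis [-0.10936986  0.99399683  0.00292074] end [ 0.53061218 -0.35283399  0.0781728 ] widths [np.float64(0.028877108216989293), np.float64(0.028440288977145976)] rms 0.0006428711061913763
in tool: n [ 0.01388462  0.02904273 -0.99948173] ax [ 0.9998176  -0.01351289  0.01349663] end [-0.03454285 -0.00141585 -0.00273989]
rotvec units of 30deg [-0.0083414   0.02801871 -0.04666178]
mid [ 0.51318608 -0.19377177  0.07364071]
final TCP [ 0.51560806 -0.3308256   0.01178227] delta [-0.01319362 -0.01256162 -0.06430326]
```

View pics/side_10.png

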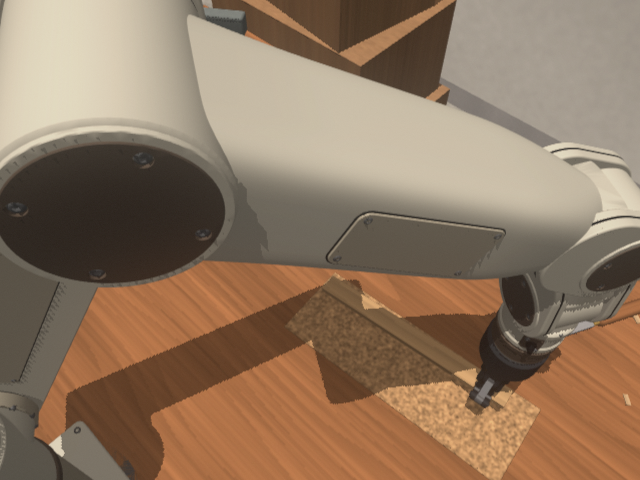

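Emit:
move_arm([
  [[-0.013,-0.013,-0.03,0,0.014,-0.025,1],[-0.013,-0.013,-0.03,0,0.014,-0.02,1],[0,0,-0.03,0,0,0,1],[0,0,0,0,0,0,1],[0,0,0,0,0,0,1]],
])

```text
clock: 7.98
eef_pos: [0.522, -0.3302, 0.0325]
tool_rot: [0.679, 0.734, 0.018, 0.008]
ft_force: [-0.2, -0.6, -0.3]
grip_width: 0.0283
```

```bash
python3 st.py 11 wrist; python3 lt.py 11
```

```text
7.9833 [ 0.522  -0.3302  0.0325] 0.02826905958659256 F [-0.2 -0.6 -0.3]
xyz cols
 [[-0.079  0.996  0.036]
 [ 0.997  0.078  0.015]
 [ 0.012  0.037 -0.999]]
q [-0.58  0.61  0.    0.94  0.03  0.91]
n [-0.00783737  0.00267176  0.99996572] axis [-0.09207313  0.9957465  -0.00338213] end [ 0.52382291 -0.36484945  0.03567891] widths [np.float64(0.028877552361674615), np.float64(0.02843913784425533)] rms 0.0006418950065716711
in tool: n [ 0.01561908  0.02891177 -0.99945993] ax [ 0.9997877  -0.01388642  0.01522251] end [-0.03504294 -0.00057855 -0.00379267]
rotvec units of 30deg [ 0.00515573  0.01495032 -0.01352544]
mid [ 0.5091304  -0.20554337  0.03013794]
final TCP [ 0.51477723 -0.33036377  0.01077345] delta [-0.00699524 -0.00054847 -0.02156913]
```

Emit:
move_arm([
  [[-0.012,0,-0.012,0,0.015,-0.01,1],[0,0,-0.012,0,0,0,1],[0,0,-0.01,0,0,0,1],[0,0,0,0,0,0,1],[0,0,0,0,0,0,1]],
])

```text
clock: 8.45
eef_pos: [0.5174, -0.3302, 0.0167]
tool_rot: [0.68, 0.733, 0.015, 0.007]
ft_force: [-0.2, -0.2, -0.5]
grip_width: 0.0281
```

```bash
python3 st.py 12 wrist; python3 lt.py 12
```

```text
8.45 [ 0.5174 -0.3302  0.0167] 0.028101753272822574 F [-0.2 -0.2 -0.5]
xyz cols
 [[-0.074  0.997  0.031]
 [ 0.997  0.074  0.012]
 [ 0.01   0.032 -0.999]]
q [-0.58  0.63 -0.02  0.9   0.03  0.92]
n [-0.00146932  0.00490018  0.99998691] axis [-0.08785142  0.99612099 -0.00501032] end [ 0.51911484 -0.36489327  0.01984934] widths [np.float64(0.02887515917193818), np.float64(0.028443173030236364)] rms 0.0006386702818148264
in tool: n [ 0.01487157  0.03059552 -0.99942121] ax [ 0.9997969  -0.0140517   0.01444699] end [-0.0347744  -0.00069224 -0.00363208]
rotvec units of 30deg [ 0.00936266  0.00279295 -0.00541145]
mid [ 0.50506596 -0.20553842  0.01404775]
final TCP [ 0.51491725 -0.33062794  0.01090835] delta [-0.00241577 -0.00050674 -0.00567629]
```

View pics/wrist_12.png

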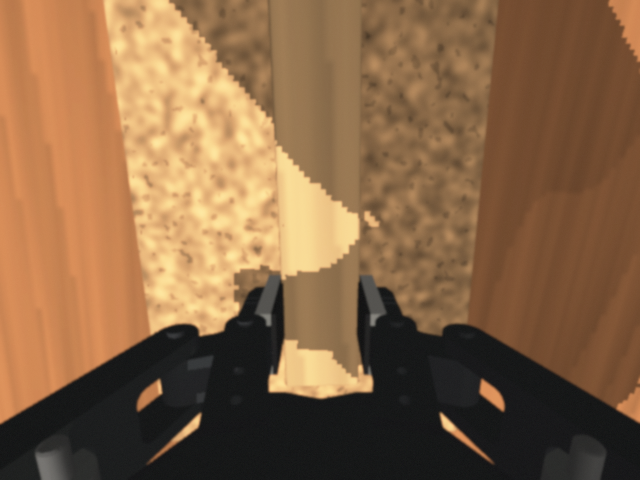

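The lath is centred across the mat, whose edges are at columns ~143 and ~475 with the lath at ~320. It is about 5 mm above the mat, so I'll lower it gently and watch the force.

Emit:
move_arm([
  [[-0.003,0,-0.006,0.01,0,0,1],[0,0,0,0,0,0,1],[0,0,0,0,0,0,1]],
])

```text
clock: 8.75
eef_pos: [0.5182, -0.3309, 0.017]
tool_rot: [0.68, 0.733, 0.018, 0.008]
ft_force: [0.1, 0.9, 0.1]
grip_width: 0.0285
```

Emit:
move_arm([
  [[0,0,-0.004,0,0,0,1],[0,0,0,0,0,0,1],[0,0,0,0,0,0,1]],
])

```text
clock: 9.0
eef_pos: [0.5187, -0.3315, 0.0158]
tool_rot: [0.68, 0.733, 0.019, 0.009]
ft_force: [-0.6, 0.4, 1.2]
grip_width: 0.0281
```

Emit:
move_arm([
  [[-0.006,0,-0.008,0,0,0,1],[0,0,-0.004,0,0,0,1],[0,0,-0.004,0,0,0,1]],
])

```text
clock: 9.25
eef_pos: [0.5187, -0.3316, 0.0157]
tool_rot: [0.68, 0.733, 0.021, 0.013]
ft_force: [-4.6, 2.4, 11.5]
grip_width: 0.0288
```

```bash
python3 st.py 13 wrist; python3 lt.py 13
```

```text
9.25 [ 0.5187 -0.3316  0.0157] 0.028772217408508886 F [-4.6  2.4 11.5]
xyz cols
 [[-0.075  0.996  0.047]
 [ 0.997  0.075  0.014]
 [ 0.01   0.048 -0.999]]
q [-0.59  0.62 -0.03  0.88  0.04  0.91]
n [-0.01882277  0.00314265  0.9998179 ] axis [-0.08866241  0.99605017 -0.00479998] end [ 0.52038789 -0.36625193  0.01892414] widths [np.float64(0.02886908928760256), np.float64(0.02843504662637119)] rms 0.0006485220493271554
in tool: n [ 0.01476532  0.02928616 -0.99946201] ax [ 0.99979693 -0.01414257  0.01435586] end [-0.03467662 -0.00076825 -0.00362685]
rotvec units of 30deg [ 0.00606868  0.03593991 -0.00704576]
mid [ 0.50629602 -0.20689962  0.01315706]
final TCP [ 0.51499911 -0.33072062  0.01090961] delta [-0.00371423  0.00084752 -0.00478304]
```

The fingertips touch the mat at 11.5 N. That puts the lath about 4 mm above the mat. I'll ease off, fix the 1° roll, tip the far end down so it rests on the mat, and then open in stages.

Emit:
move_arm([
  [[-0.003,0,0.004,-0.03,0.045,0,1],[0,0,0.001,-0.02,0.02,0,1],[0,0,0,0,0,0,1]],
])

```text
clock: 9.55
eef_pos: [0.5167, -0.3319, 0.0188]
tool_rot: [0.68, 0.733, -0.001, 0.009]
ft_force: [0.6, -0.7, -0.9]
grip_width: 0.0283
```

```bash
python3 st.py 14 wrist; python3 lt.py 14
```

```text
9.55 [ 0.5167 -0.3319  0.0188] 0.028337044644242665 F [ 0.6 -0.7 -0.9]
xyz cols
 [[-0.075  0.997  0.012]
 [ 0.997  0.075 -0.014]
 [-0.015  0.011 -1.   ]]
q [-0.57  0.63 -0.02  0.91 -0.01  0.93]
n [0.01657081 0.02453523 0.99956162] axis [-0.08851777  0.99580958 -0.02297568] end [ 0.51848344 -0.36670396  0.02260081] widths [np.float64(0.0287309390879842), np.float64(0.028426062918863088)] rms 0.0006443689883845718
in tool: n [ 0.00888811  0.02962369 -0.9995216 ] ax [ 0.9998635  -0.01418546  0.00847073] end [-0.03493982 -0.00070698 -0.00349183]
rotvec units of 30deg [ 0.04681331 -0.03173002 -0.00631648]
mid [ 0.50423774 -0.20749711  0.01392689]
final TCP [ 0.5149253  -0.33048221  0.01084134] delta [-0.00170352  0.00137685 -0.00777487]
```

Emit:
move_arm([
  [[0,0,-0.006,0,-0.015,0,1],[0,0,0,0,0,0,0.1],[0,0,0,0,0,0,0.1],[0,0,0,0,0,0,0.1],[0,0,0,0,0,0,0],[0,0,0,0,0,0,-0.3],[0,0,0,0,0,0,-0.3]],
])

```text
clock: 10.18
eef_pos: [0.516, -0.3318, 0.0135]
tool_rot: [0.68, 0.733, 0.003, 0.011]
ft_force: [-0.8, -1.3, -0.2]
grip_width: 0.0556
```

```bash
python3 st.py 15 wrist
```

```text
10.1833 [ 0.516  -0.3318  0.0135] 0.05558216406514482 F [-0.8 -1.3 -0.2]
xyz cols
 [[-0.074  0.997  0.02 ]
 [ 0.997  0.074 -0.012]
 [-0.013  0.019 -1.   ]]
q [-0.57  0.63 -0.03  0.89  0.    0.92]
```

View pics/wrist_15.png

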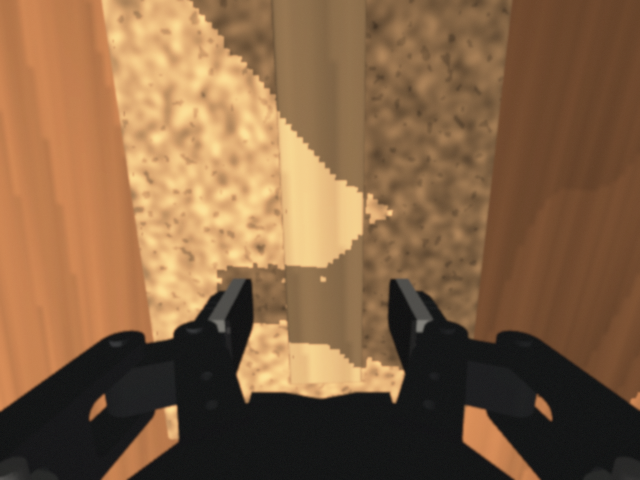

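The fingers are open and clear on both sides, at columns ~250 and ~390 with the lath at 285–365. The lath lies on the mat. I'll lift straight up.

Emit:
move_arm([
  [[0,0,0.02,0,0,0,-0.3],[0,0,0.03,0,0,0,-0.3],[0,0,0.06,0,0,0,-0.3],[0,0,0.08,0,0,0,-0.3],[0,0,0.08,0,0,0,-0.3],[0,0,0.08,0,0,0,-0.3],[0,0,0.06,0,0,0,-0.3],[0,0,0,0,0,0,-0.3]],
])

```text
clock: 10.9
eef_pos: [0.5094, -0.3279, 0.2277]
tool_rot: [0.681, 0.733, 0.002, 0.006]
ft_force: [1.2, 0.7, 1.1]
grip_width: 0.0555
```

Emit:
move_arm([
  [[-0.06,-0.06,0,0,0,0,-0.3],[-0.06,-0.06,0,0,0,0,-0.3],[-0.06,-0.06,0,0,0,0,-0.3],[-0.06,-0.06,0,0,0,0,-0.3],[0,0,0,0,0,0,-0.3],[0,0,0,0,0,0,-0.3]],
])

```text
clock: 11.4
eef_pos: [0.3889, -0.4497, 0.2361]
tool_rot: [0.678, 0.735, 0.002, 0.014]
ft_force: [-0.4, 0.2, -0.2]
grip_width: 0.0556
```

```bash
python3 st.py 16 top side
```

```text
11.4 [ 0.3889 -0.4497  0.2361] 0.05555078493445827 F [-0.4  0.2 -0.2]
xyz cols
 [[-0.081  0.996  0.023]
 [ 0.997  0.081 -0.016]
 [-0.018  0.021 -1.   ]]
q [-0.86  0.41  0.23  1.36  0.01  0.63]
```

View pics/top_16.png

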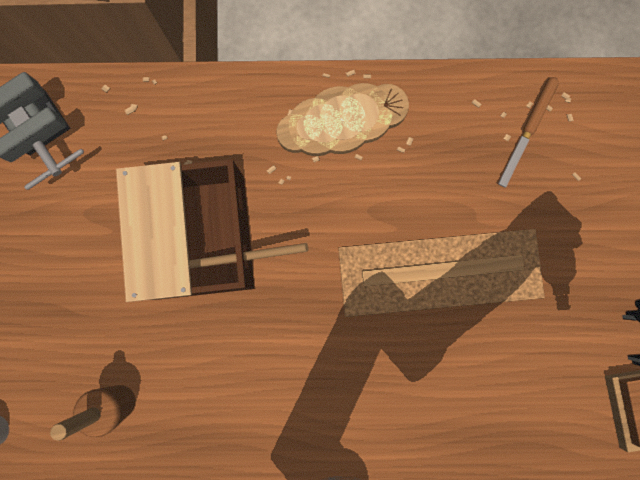

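View pics/side_16.png

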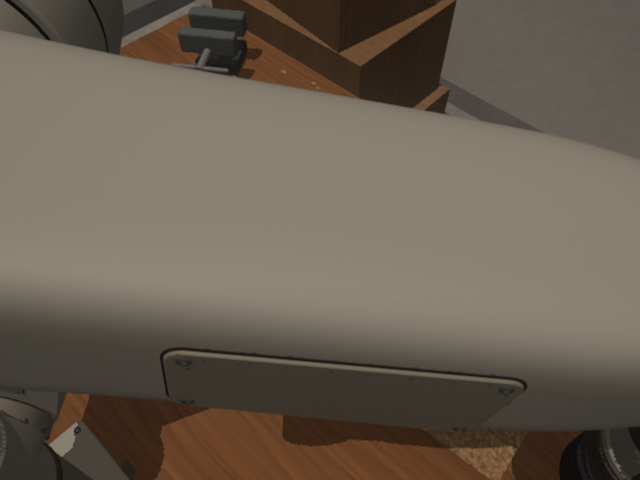

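In the top view the lath runs from (363,276) to (522,262), inside the mat and nearly centred on (441,273). The dowel end is still at (307,248). One numeric check before handing in.

```bash
python3 - <<'E'
from h import *
from workcell import *
t=np.load("top_16.npz");t0=np.load("top0.npz");C=cloud(t)
a=atz(t,363,276,.014);b=atz(t,522,262,.014);print((a+b)/2,a-b,np.linalg.norm(a-b),np.degrees(np.arctan2((a-b)[0],(a-b)[1])))
for seg in [((380,274),(400,272)),((430,270),(450,268)),((495,264),(515,263))]:
    L=mask([(seg[0][0],seg[0][1]-3),(seg[1][0],seg[1][1]-3),(seg[1][0],seg[1][1]+3),(seg[0][0],seg[0][1]+3)])
    print("lath z",np.median(C[L][:,2]))
print("mat z",np.median(C[mask([(380,290),(500,280),(500,290),(380,300)])][:,2]))
d=cv2.absdiff(t["pixels"][235:270,190:320],t0["pixels"][235:270,190:320]);print("dowel area diff",d.mean())
job_done()
E
```

```text
[ 0.50741792 -0.20627603  0.014     ] [-0.02517886  0.31520915  0.        ] 0.31621319298708844 -4.567081566838091
lath z 0.012095029135159807
lath z 0.011952778029708178
lath z 0.012010816849229
mat z 0.0021248454334517053
dowel area diff 4.408498168498168
the job is handed in; nothing more can be done
```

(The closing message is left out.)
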